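# Load a solenoid module under the hold-down roller of a coil-test nest

### The arm

A 7-joint arm with a two-finger parallel gripper is mounted at the origin on a cart in front of the work surface, level with it; the furniture and walls round the work are solid. World frame = base frame: x ahead of the robot, y to its left, z up, the work surface at z = 0. Lengths are in m, angles in rad, forces in N, time in s.
With the tool pointing down it reaches from about 0.35 to 0.9 m from the base axis. Payload 8.1 kg.
Tool frame: the origin (TCP) lies at the very end of the fingers, on their centre line; the grasp point (between the pads) lies 19 mm behind it; z points along the fingers, y is the line along which they close (so a half turn about z gives the same grasp; the last joint's range is limited). The gripper opens to 92 mm and grips with 3 to 60 N. Pads are 19 mm wide; open, the fingers measure 130 mm over their backs; the gripper's body (75 mm by 190 mm) begins 47 mm behind the grasp point.
Start: joints at [1.148, 0.434, 0.025, 1.573, -0.012, 1.134, -0.075], TCP at [0.196, -0.593, 0.227] pointing down, gripper open.
Joint ranges: [-2.62, 2.62], [-0.44, 2.09], [-1.27, 1.32], [0.08, 2.57], [-1.32, 4.46], [0.12, 2], [-2.74, 2.74]. Speed limits (rad/s): [2.22, 2.22, 3.01, 3.01, 3.14, 3.14, 3.14].

### API

Orientations are given as a rotation vector (axis times angle).
In Python, from cell import arm gives the robot as it stands.
- The arm moves only by the tool jog_arm, never from a script. Its argument "rows" is a list of rows, each a list of 3 entries, a list of its own where there are three numbers: the shift along the world's x, y, z in cm, then the turn, a rotation vector about the world's x, y, z in degrees, then the opening, from 0 (shut) to 1 (fully open). A call has 1 to 8 rows; each row is the pose to reach, as a shift and turn from the pose commanded when the call began; what a row does not reach only later rows make up. A row lasts 1/8 s, in which the tool goes at most 62.5 mm and 10.7 degrees, less where a joint would pass 70% of its speed; a pose out of reach is approached as far as the arm can. A call with a gripper value outside its range is refused whole. The fingers move at their own pace and stop on an object; "newtons" is the grip in N (left out, the last holds). Time passes only in rows, so rows that repeat a pose let the fingers close. It gives the time, the measured TCP pose, the force, the opening and the grip force at its end, in the units of the state.
- arm.observe(): the state, without advancing time (a new reading comes with each control period).
- arm.get_image(name): name is "side" or "top"; returns a dict with "img" (480x640x3 uint8, red, green, blue), "depth" (480x640 float32, m along the optical axis (not along the pixel's ray), 0 where there is no reading), "fx", "fy", "cx", "cy" (pixels), "dist_coeffs" ([k1, k2, p1, p2, k3] as OpenCV has them; the pictures are not rectified), "rvec" (rotation vector, rad) and "tvec" (3), from world to camera coordinates, as OpenCV has them. Camera axes: x right, y down, z forward; pixel columns grow to the right and rows downward; lengths in m; the calibration is good to about 2 mm. A picture is of the moment at which its call begins.
- arm.sign_off(): hands the job in; it is judged then, once.
The state is a dict: "clock": time; "joints": joint angles; "dq": joint speeds; "joint_efforts": joint torques, N m; "position": TCP position; "ee_rot": TCP orientation; "force": force on the tool from outside, world axes, zero at the start; "ft_torque": the same for the moment, N m; "width": opening from 0.0 (shut) to 1.0 (fully open); "gripper_force": force on a finger pad.
Only numpy, scipy, OpenCV 4.12 (cv2) and the standard library are available. Lean on these libraries where they do the work, as an engineer would, in place of code of your own. Each camera call takes 0.05 s, during which the arm holds its last target. There are 200 camera calls.

### The job

Load the solenoid module that lies by itself to the right of the coil-test nest into the nest: lay it on the nest's floor and slide it, round plug end first, in beneath the sprung roller arm until its plug pushes the sprung contact head well in. The contact block is not always set at the same place, so feel for the head and push gently, as its contacts bend easily; then let go, so that the roller alone holds the module down square and flat in the nest. Leave the standing modules and the aerosol can where they are.

Things in the scene. Friction and masses are not known exactly. Their poses are not given: they have to be found in the camera images.
- module: Loose black solenoid module lying alone right of the nest, two white labels up, about 0.09 kg. Origin: centre of its underside; x across (33 mm), y along it toward the plug (91 mm in all), z up (31 mm). Flat-sided body from y = -32 to +21 mm, small metal nose to y = -45.5 mm. Grip it across x near y = -21 mm: farther forward the fingers meet the roller arm or rails.
- module_plug (a point): Centre of the end face of the module's round plug, 45 mm along +y from its origin and 15 mm above its underside. The plug is 23 mm in diameter at this end, its top edge 26.5 mm above the underside, and to the touch tapers evenly up to the full 33 x 31 mm section 24 mm behind; this taper lifts the roller.
- nest: Fixed coil-test nest on a grey plate 224 mm long (x), y from -42 to +68 mm, 12 mm thick. Origin: underside of the plate below the middle of the track; x along the track from its open end to the contact block, y left, z up. The track is y = 0; its floor is the plate's top, z = 12 mm. A loaded module's y axis points along the nest's x, within 4 mm sideways and 5 degrees.
- track_start (a point): Point on the nest floor in the middle of the track at its open end (nest x = -100 mm). From here to nest x = 15 mm the plate is bare, so a module can be laid down with room for fingers on both sides.
- roller_line (a point): Point on the nest floor below the white roller (nest x = 32 mm; roller radius 8 mm, 26 mm long, across the track). The arm's post, 48 mm high above the floor, stands at nest y = 36 to 66, x = 22 to 42 mm; the arm ends in a red ball at y = -22 mm. Black rails 12 mm high, 37 mm apart, run from x = 32 to 48 mm; their ends flare outward back to x = 19 mm.
- block_range (a point): Fixed point on the nest floor at the middle of the contact block's setting range (nest x = 60 mm). The black block, 34 mm high with a knob on top, is clamped anywhere within 5 mm either way, and that setting is not measured: the relaxed front of its contact head stands at nest x = 55 to 65 mm, to be found by feel.
- hold_arm (a joint): Hinge of the sprung roller arm (rad): 0 at rest, roller's underside 24.7 mm above the nest floor; grows as the roller rises. On a module's body it reads about 0.12 and presses down with about 8 N. Pushing the plug under it takes about 15 N, sliding on about 10 N, much more if the module is pressed on the floor. The stiff roller and floor friction then hold a released module.
- contact_head (a joint): Slide of the sprung contact head (m), a grey plate 28 x 26 mm with brass pins on the contact block, centred 16 mm above the nest floor: 0 relaxed, grows to 0.006 as it is pushed along the nest's x. About 2 N at first touch, 6 N at the end of travel, then a hard stop. It must stay pushed in 3 mm or more after release. Over 20 N bends its contacts.
- standing_0: A black solenoid module standing on end, plunger up, 42 x 38 x 87 mm; a bystander. Origin: centre of its underside.
- standing_1: A black solenoid module standing on end, 42 x 38 x 87 mm; a bystander. Origin: centre of its underside.
- standing_2: A black solenoid module standing on end, 42 x 38 x 87 mm; a bystander. Origin: centre of its underside.
- aerosol: A green and white aerosol can, 67 mm diameter, 194 mm tall; a bystander. Origin: centre of its underside.
There are look-alikes about, which are no part of the job. Leave any green or purple look-alike of the module alone.

How it is judged:
By the outcome, as a careful person would: the job done as asked, in the order asked, and still so for the second after the job is handed in, with the robot touching nothing.
It also fails if it takes over 59 s, if anything falls off the work surface, if the arm or the gripper's body presses on something with over 40 N, if the wrist force passes 120 N, or if a joint passes its speed limit or range.

## Working session

There is one attempt and no reset: what is moved stays moved. The work goes in short steps, Python scripts to look and compute and a tool call to move; the robot and the scene stay as the last step left them, time stands still between calls to the robot, and variables do not carry over. Pictures are saved under pics/ and viewed, at most 10 in all, crops included, and the job is handed in when it is done.

Besides the shell and the picture viewer there is one more tool, called in YAML: its name, and indented under it one key for each argument. jog_arm: Moves the arm, as the interface text tells. Its arguments: {"type":"object","properties":{"rows":{"type":"array","items":{"type":"array"}},"newtons":{"type":"number"}},"required":["rows"]}

```bash
mkdir -p pics; ls; cat > h.py <<'E'
import numpy as np,cv2
from cell import arm
def shot(n):
    d=arm.get_image(n); np.savez('pics/'+n+'.npz',**d); return d
def ray(d,uv,z=None):
    K=np.array([[d['fx'],0,d['cx']],[0,d['fy'],d['cy']],[0,0,1]],float)
    p=cv2.undistortPoints(np.array(uv,float).reshape(-1,1,2),K,np.array(d['dist_coeffs'],float)).reshape(-1,2)
    R=cv2.Rodrigues(np.array(d['rvec'],float))[0];t=np.array(d['tvec'],float).ravel()
    o=-R.T@t; v=np.c_[p,np.ones(len(p))]@R
    if z is None: # depth
        q=[float(d['depth'][int(round(b)),int(round(a))]) for a,b in np.array(uv).reshape(-1,2)]
        return o+v*np.array(q)[:,None]
    return o+v*((z-o[2])/v[:,2])[:,None]
def world(d):
    vv,uu=np.mgrid[0:480,0:640]
    return ray(d,np.c_[uu.ravel(),vv.ravel()]).reshape(480,640,3)
E
python3 - <<'E'
from h import *
for n in('top','side'):
    d=shot(n); cv2.imwrite(f'pics/{n}0.png',d['img'][:,:,::-1])
    print(n,d['rvec'],d['tvec'])
print(arm.observe())
E
```

```text
pics
top [ 2.21803751 -2.15598359  0.0622057 ] [-0.02140625  0.50859089  0.8967392 ]
side [ 0.15781599 -2.62418251  1.55236942] [0.50014074 0.10397115 0.96027486]
{'clock': 0.1, 'joints': array([ 1.14836047,  0.43514704,  0.02496872,  1.57397391, -0.01161016,
        1.13399269, -0.07508716]), 'dq': array([-0.0001049 , -0.00117773, -0.00061461, -0.00367083, -0.00018744,
        0.00019291,  0.00073435]), 'joint_efforts': array([ 3.25781155e-03, -6.69132042e+01,  9.88337584e-01, -3.15149045e+01,
       -6.04666932e-02,  3.73817061e-02,  5.02893522e-05]), 'position': array([ 0.19632544, -0.59290084,  0.22603973]), 'ee_rot': array([-3.10020263e+00, -4.99958714e-01,  5.20147946e-04]), 'force': array([ 0.58043779, -0.17308577,  0.22112823]), 'ft_torque': array([-0.02231982,  0.00800329, -0.04800576]), 'gripper_force': 0.0, 'width': 0.997490411404803}
```

View pics/top0.png

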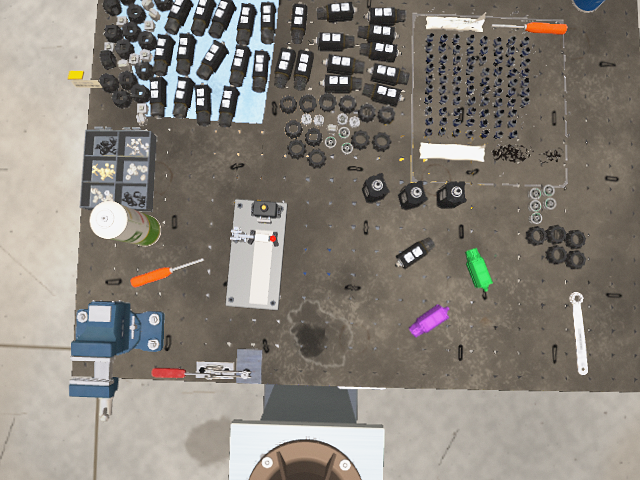

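View pics/side0.png

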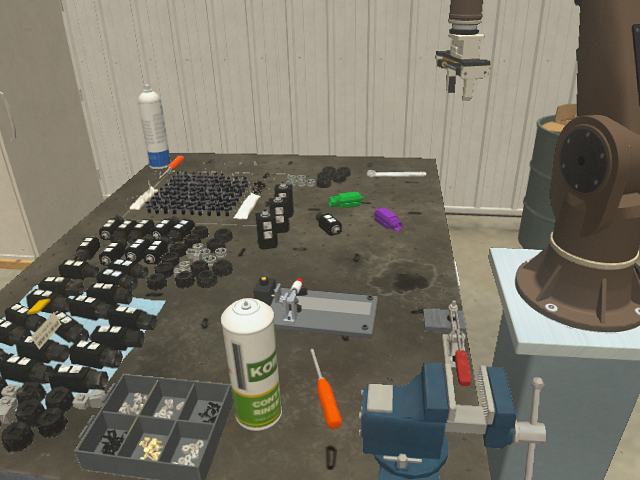

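The top view shows three lying modules: black (413,253), green (479,269) and purple (429,320). The black one fits, since it lies alone right of the nest with two white labels; the other two are look-alikes. The nest plate is around (257,255), with its contact block at the far end (265,208). I'll confirm with a crop and measure.

```bash
python3 - <<'E'
from h import *
d=dict(np.load('pics/top.npz'))
im=d['img'][:,:,::-1]
a=cv2.resize(im[225:285,380:450],None,fx=7,fy=7,interpolation=cv2.INTER_CUBIC)
b=cv2.resize(im[195:315,220:295],None,fx=3.5,fy=3.5,interpolation=cv2.INTER_CUBIC)
c=np.zeros((420,490+b.shape[1],3),np.uint8);c[:,:490]=a;c[:,490:490+b.shape[1]]=b[:420]
cv2.imwrite('pics/crop.png',c)
W=world(d);Z=W[...,2]
print('table z',np.median(Z[330:360,380:500]))
# module: height mask
m=((Z>0.012)&(Z<.06)).astype(np.uint8); m[:, :390]=0;m[:,440:]=0;m[:228]=0;m[285:]=0
P=W[m>0];print(len(P),P[:,2].max(),np.percentile(P[:,2],[50,80,95]))
vv,uu=np.nonzero(m); r=cv2.minAreaRect(np.c_[uu,vv].astype(np.float32));print('px rect',r)
Q=ray(d,cv2.boxPoints(r),0.016);print(Q.round(4), )
r2=cv2.minAreaRect(P[:,:2].astype(np.float32));print('world rect',r2)
# white labels
g=im.min(2);w=((g>150)).astype(np.uint8)*m
n,l,s,ce=cv2.connectedComponentsWithStats(w)
for i in range(1,n):
  if s[i,4]>4:print(s[i],ray(d,[ce[i]],.031).round(4))
# plate
m=((abs(Z-.012)<.006)).astype(np.uint8);m[:190]=0;m[315:]=0;m[:,:222]=0;m[:,:]*=1;m[:,295:]=0
m2=((im.max(2).astype(int)>110)&(im.max(2).astype(int)-im.min(2)<25)).astype(np.uint8);m2[:190]=0;m2[318:]=0;m2[:,:222]=0;m2[:,295:]=0
for k in(m,m2):
  vv,uu=np.nonzero(k);r=cv2.minAreaRect(np.c_[uu,vv].astype(np.float32));print('plate',r);print(ray(d,cv2.boxPoints(r),.012).round(4))
E
```

```text
table z -0.00013158771636573308
621 0.0340380532979061 [0.02882131 0.03104052 0.03232529]
px rect ((414.15380859375, 253.23074340820312), (16.0863037109375, 44.93071746826172), 56.30992889404297)
[[ 0.4994 -0.165   0.016 ]
 [ 0.5533 -0.2417  0.016 ]
 [ 0.526  -0.2606  0.016 ]
 [ 0.4724 -0.1839  0.016 ]]
world rect ((0.5122459530830383, -0.21153180301189423), (0.032937582582235336, 0.09146334230899811), 34.912960052490234)
[412 247  11  10  66] [[ 0.5156 -0.2148  0.031 ]]
[404 252  10  11  67] [[ 0.5041 -0.1981  0.031 ]]
[397 261   5   6  19] [[ 0.4902 -0.1787  0.031 ]]
plate ((256.1475524902344, 254.3770751953125), (53.23501205444336, 108.09967803955078), 5.19442892074585)
[[0.3934 0.1747 0.012 ]
 [0.6178 0.1633 0.012 ]
 [0.6106 0.052  0.012 ]
 [0.3869 0.065  0.012 ]]
plate ((258.0, 258.0), (118.0, 72.0), 90.0)
[[0.6153 0.1896 0.012 ]
 [0.6193 0.0388 0.012 ]
 [0.3748 0.0312 0.012 ]
 [0.3703 0.1795 0.012 ]]
```

View pics/crop.png

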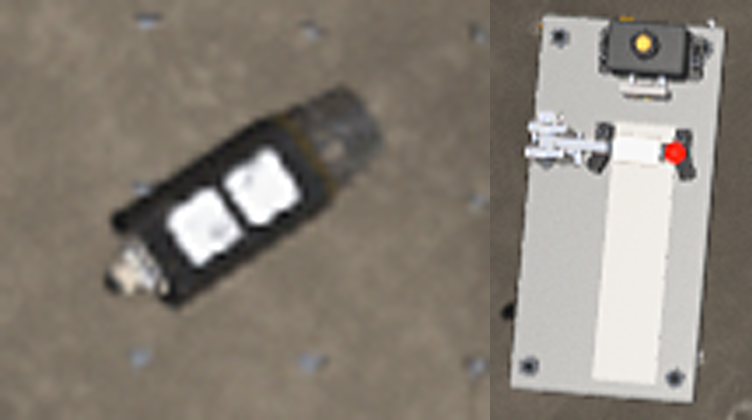

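The crop confirms the black module: nose lower left (125,270), plug upper right (345,135), two white labels. The nest shows a white track strip running from (624,382) to (643,125) in the crop. Next I'll measure the strip and the standing modules' clearance.

```bash
python3 - <<'E'
from h import *
d=dict(np.load('pics/top.npz'));W=world(d);Z=W[...,2];im=d['img']
m=((Z>.05)&(Z<.12)).astype(np.uint8);m[:165]=0;m[225:]=0;m[:,:355]=0;m[:,475:]=0
n,l,s,c=cv2.connectedComponentsWithStats(m)
for i in range(1,n):
  if s[i,4]>20:
    P=W[l==i];print('standing',P.min(0).round(3),P.max(0).round(3),s[i,4])
w=(im.min(2)>215).astype(np.uint8);w[:246]=0;w[312:]=0;w[:,:230]=0;w[:,285:]=0
n,l,s,c=cv2.connectedComponentsWithStats(w);i=1+s[1:,4].argmax();print(s[i])
vv,uu=np.nonzero(l==i);r=cv2.minAreaRect(np.c_[uu,vv].astype(np.float32));print(r);B=ray(d,cv2.boxPoints(r),.012);print(B.round(4))
mid=np.array([[uu[vv==v].mean(),v] for v in range(s[i,1]+2,s[i,1]+s[i,3]-2)])
L=ray(d,mid,.012);f=np.polyfit(L[:,0],L[:,1],1);print('strip slope deg',np.degrees(np.arctan(f[0])),'y at x=.5',np.polyval(f,.5),'y .4',np.polyval(f,.4))
# side view of strip
d2=dict(np.load('pics/side.npz'));W2=world(d2)
Z2=W2[...,2]
for nm,WW,I in(('top',W,im),('side',W2,d2['img'])):
  # red ball
  h=cv2.cvtColor(I,cv2.COLOR_RGB2HSV);r=((h[...,0]<6)|(h[...,0]>174))&(h[...,1]>150)&(h[...,2]>120)&(WW[...,0]>.45)&(WW[...,0]<.65)&(abs(WW[...,1]-.1)<.1)&(WW[...,2]<.1)
  vv,uu=np.nonzero(r);print(nm,'ball',len(uu),uu.mean(),vv.mean(),np.median(WW[r],0))
  # orange? roller white
  k=(WW[...,2]>.035)&(WW[...,2]<.075)&(WW[...,0]>.48)&(WW[...,0]<.66)&(abs(WW[...,1]-.1)<.1)
  P=WW[k];print(len(P),P.min(0),P.max(0))
E
```

```text
standing [ 0.616 -0.149  0.05 ] [ 0.665 -0.102  0.09 ] 438
standing [ 0.604 -0.224  0.05 ] [ 0.651 -0.18   0.088] 444
standing [ 0.61  -0.299  0.051] [ 0.654 -0.26   0.088] 472
[ 249  246   23   59 1050]
((260.3096008300781, 274.44000244140625), (18.105587005615234, 58.51830291748047), 4.969740867614746)
[[0.4011 0.1253 0.012 ]
 [0.5217 0.1192 0.012 ]
 [0.5195 0.0816 0.012 ]
 [0.399  0.088  0.012 ]]
strip slope deg -3.04651230473069 y at x=.5 0.10137670720180456 y .4 0.10669889086238613
top ball 27 272.4074074074074 238.1851851851852 [0.53313139 0.07799658 0.04607161]
734 [0.52221549 0.07242874 0.03504085] [0.60819996 0.15992018 0.06260376]
side ball 16 299.5 279.75 [0.52900453 0.08121403 0.04742747]
745 [0.51898665 0.0760373  0.03509503] [0.60551731 0.16632823 0.06193564]
```

jog_arm:
  rows:
    - [[4,5,-1.5],[0,0,10.6],1]
    - [[8,10,-3],[0,0,21.2],1]
    - [[12,15,-4.5],[0,0,31.8],1]
    - [[16,20,-6],[0,0,42.4],1]
    - [[20,25,-7.5],[0,0,53],1]
    - [[24,30,-9],[0,0,63.6],1]
    - [[27,35,-10],[0,0,74.2],1]
    - [[29,38,-10],[0,0,84.8],1]
  newtons: 20

```text
clock: 1.1
position: [0.4869, -0.2109, 0.1259]
ee_rot: [-1.943, -2.467, -0.0]
force: [1.1, -1.2, 0.8]
width: 1.002
gripper_force: 0.0
```

jog_arm:
  rows:
    - [[1,1,0],[0,0,10.6],1]
    - [[1.4,1.8,0],[0,0,21.2],1]
    - [[1.4,1.8,0],[0,0,21.9],1]
    - [[1.4,1.8,0],[0,0,21.9],1]

```text
clock: 1.6
position: [0.5, -0.1959, 0.1265]
ee_rot: [-1.456, -2.783, 0.0]
force: [0.0, 0.5, 0.2]
width: 0.999
gripper_force: 0.0
```

```bash
python3 - <<'E'
from h import *
from scipy.spatial.transform import Rotation as R
s=arm.observe();M=R.from_rotvec(s['ee_rot']).as_matrix();print(s['clock'],s['position'],np.degrees(np.arctan2(M[1,1],M[0,1])),M[:,2],s['joints'],s['force'])
d=shot('top');cv2.imwrite('pics/t1.png',cv2.resize(d['img'][170:310,330:510,::-1],None,fx=4,fy=4,interpolation=cv2.INTER_CUBIC))
E
```

```text
1.6 [ 0.49997274 -0.19593887  0.12651082] 34.7607450692976 [-5.77519911e-04 -1.82062914e-05 -9.99999833e-01] [ 0.66604348  0.46037754 -0.52905731  1.8741526   0.2940994   0.88510506
  0.60062564] [0.03815687 0.45636722 0.16876302]
```

View pics/t1.png

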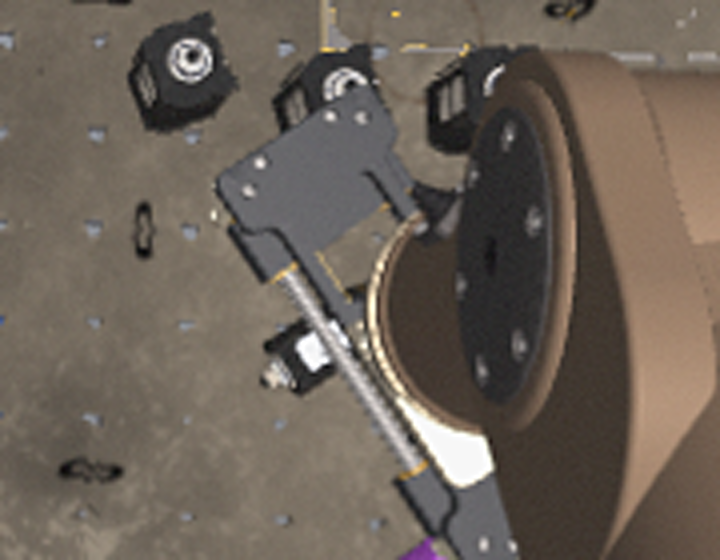

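The gripper straddles the module at crop (300,350), and its block at (300,160) appears to overlap standing_1 at (340,90). I'll check that clearance with depth.

```bash
python3 - <<'E'
from h import *
d=dict(np.load('pics/top.npz'));W=world(d)
for u,v in((218,182),(260,160),(330,115),(372,95),(395,140),(270,270)):
  a,b=330+u/4,170+v/4;print((u,v),W[int(round(b+.5)),int(round(a+.5))].round(3))
d=shot('side');W=world(d);P=W.reshape(-1,3);P=P[(abs(P[:,0]-.5)<.16)&(abs(P[:,1]+.2)<.16)&(P[:,2]>.115)&(P[:,2]<.3)]
Q=P[:,:2]-[.5,-.196];c,s=np.cos(np.radians(34.8)),np.sin(np.radians(34.8))
y=Q@[c,s];x=Q@[s,-c]
for z in np.arange(.12,.29,.015):
  k=(P[:,2]>=z)&(P[:,2]<z+.015)
  if k.any():print(z.round(3),k.sum(),'y',np.percentile(y[k],[1,99]).round(3),'x',np.percentile(x[k],[1,99]).round(3))
E
```

```text
(218, 182) [ 0.556 -0.118  0.234]
(260, 160) [ 0.566 -0.135  0.235]
(330, 115) [ 0.584 -0.162  0.234]
(372, 95) [ 0.593 -0.179  0.235]
(395, 140) [ 0.615 -0.246  0.001]
(270, 270) [ 0.524 -0.143  0.212]
0.12 37 y [-0.058  0.054] x [-0.014  0.007]
0.135 122 y [-0.063  0.063] x [-0.015  0.009]
0.15 150 y [-0.065  0.063] x [-0.015  0.009]
0.165 150 y [-0.066  0.065] x [-0.015  0.01 ]
0.18 96 y [-0.083  0.086] x [-0.036  0.03 ]
0.195 479 y [-0.084  0.087] x [-0.04   0.032]
0.21 472 y [-0.09   0.092] x [-0.039  0.03 ]
0.225 932 y [-0.092  0.094] x [-0.039  0.032]
0.24 262 y [-0.049  0.017] x [-0.03   0.021]
0.255 273 y [-0.048  0.017] x [-0.03  0.02]
0.27 200 y [-0.046  0.017] x [-0.039  0.019]
0.285 290 y [-0.048  0.036] x [-0.041  0.004]
```

jog_arm:
  rows:
    - [[0,0.1,-4],[0,0,0],1]
    - [[0,0.1,-8],[0,0,0],1]
    - [[0,0.1,-11],[0,0,0],1]
    - [[0,0.1,-12.1],[0,0,0],1]
    - [[0,0.1,-12.1],[0,0,0],0]
    - [[0,0.1,-12.1],[0,0,0],0]
    - [[0,0.1,-12.1],[0,0,0],0]
    - [[0,0.1,-12.1],[0,0,0],0]
  newtons: 30

```text
clock: 2.7
position: [0.5008, -0.1946, 0.0064]
ee_rot: [1.45, 2.786, 0.0]
force: [0.1, 0.4, -0.2]
width: 0.614
gripper_force: 0.0
```

jog_arm:
  rows:
    - [[0,0,0],[0,0,0],0]
    - [[0,0,0],[0,0,0],0]
    - [[0,0,0],[0,0,0],0]

```text
clock: 3.08
position: [0.5005, -0.1943, 0.0058]
ee_rot: [1.45, 2.787, 0.0]
force: [0.2, 0.3, 2.0]
width: 0.358
gripper_force: 30.0
```

jog_arm:
  rows:
    - [[0,0,2],[0,0,0],0]
    - [[0,0,5],[0,0,0],0]
    - [[0,1,8],[0,0,0],0]
    - [[-1.5,6,8],[0,0,10],0]
    - [[-3,12,8],[0,0,20],0]
    - [[-4.5,18,8],[0,0,30],0]
    - [[-5.5,23,8],[0,0,40],0]
    - [[-6,27,8],[0,0,48],0]

```text
clock: 4.08
position: [0.4396, 0.0776, 0.0859]
ee_rot: [0.181, 3.136, 0.0]
force: [0.2, 0.0, -0.9]
width: 0.358
gripper_force: 30.0
```

jog_arm:
  rows:
    - [[-0.5,2.9,0],[0,0,4],0]
    - [[-0.5,2.9,0],[0,0,4],0]
    - [[-0.5,2.9,-3],[0,0,4],0]
    - [[-0.5,2.9,-3],[0,0,4],0]
    - [[-0.5,2.9,-3],[0,0,4],0]
    - [[-0.5,2.9,-3],[0,0,4],0]

```text
clock: 4.82
position: [0.436, 0.1045, 0.0565]
ee_rot: [0.083, 3.139, 0.0]
force: [-0.4, 0.2, -0.9]
width: 0.359
gripper_force: 30.0
```

```bash
python3 - <<'E'
from h import *
from scipy.spatial.transform import Rotation as R
s=arm.observe();M=R.from_rotvec(s['ee_rot']).as_matrix();print(s['clock'],s['position'],np.degrees(np.arctan2(M[1,1],M[0,1])),M[:,2],s['force'],s['width'])
for n in('top','side'):
  d=shot(n)
  a=(slice(180,330),slice(190,340)) if n=='top' else (slice(220,360),slice(230,430))
  cv2.imwrite(f'pics/{n}2.png',cv2.resize(d['img'][a][:,:,::-1],None,fx=4,fy=4,interpolation=cv2.INTER_CUBIC))
E
python3 - <<'E'
import cv2,numpy as np
a=cv2.imread('pics/top2.png');b=cv2.imread('pics/side2.png');a=cv2.resize(a,(400,400));b=cv2.resize(b,(400,280))
c=np.zeros((400,800,3),np.uint8);c[:,:400]=a;c[:280,400:]=b;cv2.imwrite('pics/c2.png',c)
E
```

```text
4.825 [0.43599417 0.10454966 0.05650684] 86.974729451127 [ 1.08472296e-03  1.75745350e-04 -9.99999396e-01] [-0.43008048  0.24832889 -0.9067371 ] 0.35861292516164744
```

View pics/c2.png

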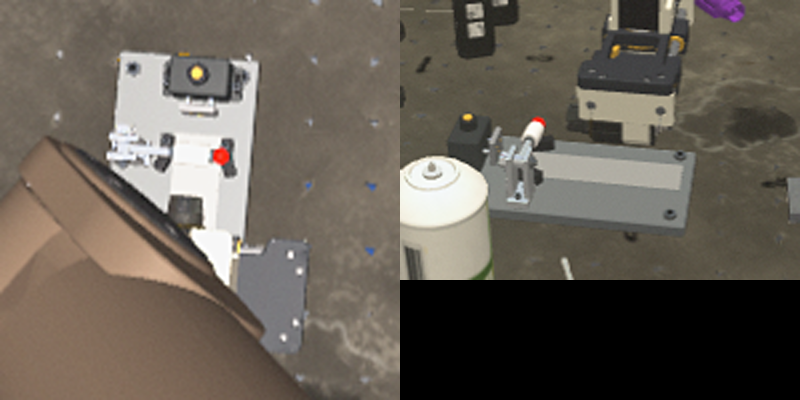

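Top crop: the plug shows at (169–202, 197–225) over the white strip, with the roller and ball ahead at (220,157). I'll check the plug tip against the track line.

```bash
python3 - <<'E'
from h import *
d=dict(np.load('pics/top.npz'));g=cv2.cvtColor(d['img'],cv2.COLOR_RGB2GRAY)
for v in range(251,266,2): print(v,g[v,248:274])
t=np.radians(-3.05);o=np.array([.5015,.1013]);X=np.array([np.cos(t),np.sin(t)]);Y=np.array([-X[1],X[0]])
for p in ray(d,[[253.4,258],[265.6,258],[259.6,253.5]],.066): q=p[:2]-o;print(p,'nest',q@X,q@Y)
q=arm.observe()['position'][:2]-o;print('tcp nest',q@X,q@Y)
E
```

```text
251 [215 213 213 215 213 217 247 246 246 246 246 245 245 245 244 244 244 243
 243 243 243 244 244 232 215 217]
253 [214 214 213 213 217 186 103 107 110 118 119 175 173 175 217 211 245 243
 247 244 243 244 244 241 215 216]
255 [221 216 216 216 221 137  72  78  80  83  91 103  74  85  81  87 103  81
 240 246 243 243 244 235 217 219]
257 [ 74 202 213 220 228  64  74  78  87  91  99 100  85  83  82  91  92  77
 253 247 244 244 245 225 216 218]
259 [ 45  40  35 161 158  72  77  79  84  95  98  94  88  87  87  97  96  93
 229 248 244 244 245 224 217 218]
261 [ 56  52  47  47  46  52  74  82 101 107 115 125 125  93  94  89  72  71
 184 250 245 244 246 217 217 218]
263 [ 75  67  53  54  62  50  44  57  81  90  94 109 101  87  89  78  67  74
 235 250 244 244 241 216 218 217]
265 [106  87  79  66  71 103  97  48  46  57  75  63  69  90 180 176  80 127
 118 229 243 239 241 215 215 218]
[0.49123148 0.11127444 0.066     ] nest -0.010784687253601552 0.009413949158178754
[0.49190875 0.08746793 0.066     ] nest -0.008841699520826831 -0.014322800537383605
[0.50035297 0.0994898  0.066     ] nest -0.0010490854334480305 -0.001868667504900667
tcp nest -0.0656524057387459 -0.00021254485293198616
```

jog_arm:
  rows:
    - [[0,0.1,-1.5],[0,0,0],0]
    - [[0,0.1,-3],[0,0,0],0]
    - [[0,0.1,-3.6],[0,0,0],0]
    - [[0,0.1,-3.75],[0,0,0],0]
    - [[0,0.1,-3.75],[0,0,0],0]

```text
clock: 5.55
position: [0.4353, 0.1058, 0.0181]
ee_rot: [-0.081, -3.14, 0.0]
force: [0.5, -0.8, -0.4]
width: 0.357
gripper_force: 30.0
```

```bash
python3 - <<'E'
from h import *
d=shot('top');g=cv2.cvtColor(d['img'],cv2.COLOR_RGB2GRAY)
for v in range(253,270,2): print(v,g[v,248:276])
t=np.radians(-3.05);o=np.array([.5015,.1013]);X=np.array([np.cos(t),np.sin(t)]);Y=np.array([-X[1],X[0]])
for v in range(253,272):
  r=np.nonzero(g[v,250:276]<150)[0]
  if len(r)>4:
    e=[[250+r[0]-.5,v],[250+r[-1]+.5,v]]
    print(v,e[0][0],e[1][0],[(q@X*1e3,q@Y*1e3) for q in ray(d,e,.027)[:,:2]-o])
# strip edges near front
for v in(246,249,252):
  r=np.nonzero(g[v,245:280]>230)[0];e=[[245+r[0]-.5,v],[245+r[-1]+.5,v]];print('strip',[(q@X*1e3,q@Y*1e3) for q in ray(d,e,.012)[:,:2]-o])
s=arm.observe();print(s['position'],s['force'])
E
```

```text
253 [213 211 212 212 213 223 245 245 242 244 244 244 244 247 246 246 246 245
 245 244 244 243 244 241 214 214 217 217]
255 [199 210 220 212 213 227 248 231  60  64  69  78  77  80  79  79 113 109
 171 203 247 244 244 234 215 216 217 217]
257 [ 47  31 111 197 219 239 253 163  63  77  83  88  93 109  89  85  85  91
 112 172 251 245 245 225 215 217 216 218]
259 [ 58  54  47  41  37 189 255  61  73  71  87 113  99  81  88  79  81 101
  73 179 252 245 245 222 215 217 215 216]
261 [ 84  76  65  56  69  61  46  62  75  83  95 100  99 100  97  91  88  84
  73 117 255 246 245 214 215 216 218 218]
263 [142 121 101  87  80 100 130  70  53  44  64 101 110 124  98  89  87  80
  61  85 255 246 240 214 217 217 216 218]
265 [ 77 116 143 138 117  95  84  77  71  48  47  43  61  69  72  70  62  66
  57 110 247 247 240 216 216 217 219 217]
267 [ 63  61  56  78 135 138 133 116  96  78  69  59  52  44  43 120 255 255
 236 250 251 249 243 234 248 241 240 232]
269 [151 115  82  59  59  60  94 129 132 127 110  88  80  65  55  38  73 255
 255 250 248 248 247 247 247 248 248 248]
255 255.5 265.5 [(np.float64(
[... 2311 characters left out ...]
.float64(-31.636664197673852), np.float64(-11.648587795279221))]
271 250.5 266.5 [(np.float64(-36.168344311508406), np.float64(18.62948704643111)), (np.float64(-33.49362029122514), np.float64(-13.856492762611435))]
strip [(np.float64(16.076482658054914), np.float64(19.34993388876865)), (np.float64(19.111615253731), np.float64(-17.923272540602824))]
strip [(np.float64(9.863322084716154), np.float64(18.786384955421134)), (np.float64(12.901020788480075), np.float64(-18.470452185245925))]
strip [(np.float64(3.6554606493694157), np.float64(18.223855989706845)), (np.float64(6.695732785207216), np.float64(-19.01678554038936))]
[0.43549589 0.10587105 0.01822474] [-0.24004714 -0.49702991 -0.54906189]
```

jog_arm:
  rows:
    - [[0.5,-0.03,0],[0,0,0],0]
    - [[1,-0.05,0],[0,0,0],0]
    - [[1.5,-0.08,0],[0,0,0],0]
    - [[2,-0.11,0],[0,0,0],0]
    - [[2,-0.11,0],[0,0,0],0]
  newtons: 45

```text
clock: 6.22
position: [0.4559, 0.1046, 0.0182]
ee_rot: [0.083, 3.14, 0.0]
force: [-0.4, 0.5, -0.8]
width: 0.357
gripper_force: 45.0
```

jog_arm:
  rows:
    - [[0.3,-0.02,0],[0,0,0],0]
    - [[0.6,-0.03,0],[0,0,0],0]
    - [[0.9,-0.05,0],[0,0,0],0]
    - [[1,-0.05,0],[0,0,0],0]

```text
clock: 6.72
position: [0.4645, 0.1039, 0.0179]
ee_rot: [-0.081, -3.139, 0.001]
force: [-4.8, 0.9, 0.0]
width: 0.357
gripper_force: 45.0
```

jog_arm:
  rows:
    - [[0.2,-0.01,0],[0,0,0],0]
    - [[0.4,-0.02,0],[0,0,0],0]
    - [[0.6,-0.03,0],[0,0,0],0]
    - [[0.8,-0.04,0],[0,0,0],0]
    - [[0.8,-0.04,0],[0,0,0],0]

```text
clock: 7.35
position: [0.466, 0.1037, 0.0177]
ee_rot: [-0.077, -3.13, 0.006]
force: [-28.0, 0.6, 23.4]
width: 0.355
gripper_force: 44.9
```

jog_arm:
  rows:
    - [[-0.3,0.02,0],[0,0,0],0]
    - [[-0.5,0.03,0.05],[0,0,0],0]
    - [[-0.5,0.03,0.1],[0,0,0],0]
    - [[-0.5,0.03,0.1],[0,0,0],0]

```text
clock: 7.85
position: [0.4658, 0.1037, 0.0183]
ee_rot: [-0.08, -3.136, 0.002]
force: [-6.4, 1.7, -7.0]
width: 0.357
gripper_force: 45.0
```

```bash
python3 - <<'E'
from h import *
from scipy.spatial.transform import Rotation as R
s=arm.observe();M=R.from_rotvec(s['ee_rot']).as_matrix();print(s['clock'],s['position'],np.degrees(np.arctan2(M[1,1],M[0,1])),M[:,2],s['force'],s['ft_torque'],s['width'])
d=shot('side');cv2.imwrite('pics/s3.png',cv2.resize(d['img'][250:340,250:390,::-1],None,fx=5,fy=5,interpolation=cv2.INTER_CUBIC))
E
```

```text
7.85 [0.46577931 0.10373067 0.01832555] 87.07613136359058 [-4.34026799e-03 -8.87386753e-04 -9.99990187e-01] [-6.41231111  1.70389891 -6.98435565] [0.46871234 1.50837951 0.10379395] 0.3567825042779953
```

View pics/s3.png

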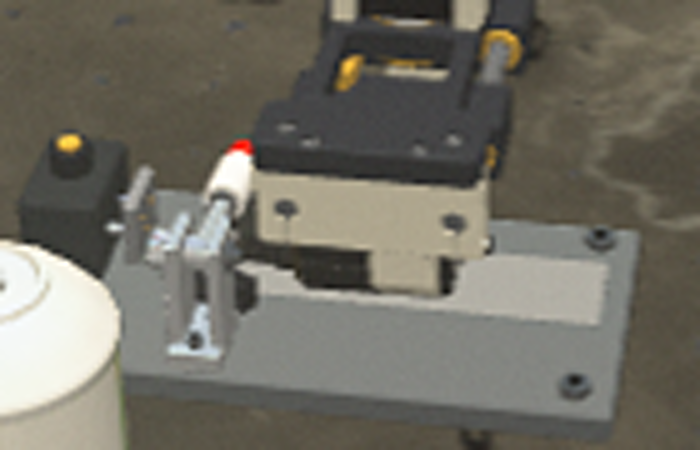

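The side crop shows the plug just under the roller at (230,190), with the module flat on the strip. The downward load is now off the floor, so I'll push on.

jog_arm:
  rows:
    - [[0.2,-0.01,0.02],[0,0,0],0]
    - [[0.4,-0.02,0.02],[0,0,0],0]
    - [[0.4,-0.02,0.02],[0,0,0],0]

```text
clock: 8.28
position: [0.4692, 0.1034, 0.0183]
ee_rot: [-0.08, -3.135, 0.002]
force: [-8.1, 1.0, -4.3]
width: 0.357
gripper_force: 45.0
```

jog_arm:
  rows:
    - [[0.2,-0.01,0],[0,0,0],0]
    - [[0.4,-0.02,0],[0,0,0],0]
    - [[0.4,-0.02,0],[0,0,0],0]

```text
clock: 8.65
position: [0.4737, 0.103, 0.0184]
ee_rot: [-0.081, -3.136, 0.002]
force: [-6.9, 1.3, -5.8]
width: 0.356
gripper_force: 45.0
```

jog_arm:
  rows:
    - [[0.2,-0.01,0],[0,0,0],0]
    - [[0.4,-0.02,0],[0,0,0],0]
    - [[0.6,-0.03,0],[0,0,0],0]
    - [[0.6,-0.03,0],[0,0,0],0]

```text
clock: 9.15
position: [0.48, 0.1026, 0.0184]
ee_rot: [-0.081, -3.136, 0.002]
force: [-5.5, 1.4, -6.7]
width: 0.357
gripper_force: 45.0
```

jog_arm:
  rows:
    - [[0.2,-0.01,0],[0,0,0],0]
    - [[0.4,-0.02,0],[0,0,0],0]
    - [[0.5,-0.03,0],[0,0,0],0]
    - [[0.5,-0.03,0],[0,0,0],0]

```text
clock: 9.65
position: [0.4851, 0.1023, 0.0184]
ee_rot: [-0.081, -3.136, 0.002]
force: [-4.2, 0.1, -8.2]
width: 0.354
gripper_force: 45.0
```

jog_arm:
  rows:
    - [[0.1,-0.005,0],[0,0,0],0]
    - [[0.2,-0.01,0],[0,0,0],0]
    - [[0.2,-0.01,0],[0,0,0],0]

```text
clock: 10.02
position: [0.489, 0.1021, 0.019]
ee_rot: [-0.083, -3.139, 0.002]
force: [-4.1, -2.4, -9.2]
width: 0.356
gripper_force: 44.9
```

jog_arm:
  rows:
    - [[0.1,-0.005,0],[0,0,0],0]
    - [[0.2,-0.01,0],[0,0,0],0]
    - [[0.2,-0.01,0],[0,0,0],0]

```text
clock: 10.4
position: [0.4913, 0.1021, 0.0192]
ee_rot: [-0.083, -3.14, 0.001]
force: [-3.2, -2.8, -9.5]
width: 0.359
gripper_force: 44.9
```

jog_arm:
  rows:
    - [[0.1,-0.005,0],[0,0,0],0]
    - [[0.1,-0.005,0],[0,0,0],0]

```text
clock: 10.65
position: [0.4924, 0.102, 0.0193]
ee_rot: [-0.083, -3.14, 0.001]
force: [-2.7, -2.8, -10.8]
width: 0.36
gripper_force: 44.9
```

jog_arm:
  rows:
    - [[0.1,-0.005,0],[0,0,0],0]
    - [[0.1,-0.005,0],[0,0,0],0]

```text
clock: 10.9
position: [0.4934, 0.102, 0.0193]
ee_rot: [-0.083, -3.14, 0.001]
force: [-3.0, -4.1, -9.9]
width: 0.359
gripper_force: 44.9
```

jog_arm:
  rows:
    - [[0.1,-0.03,-0.04],[0,0,0],0]
    - [[0.1,-0.03,-0.04],[0,0,0],0]

```text
clock: 11.15
position: [0.4946, 0.102, 0.019]
ee_rot: [0.082, 3.14, -0.001]
force: [-2.9, -3.6, -10.1]
width: 0.359
gripper_force: 44.9
```

jog_arm:
  rows:
    - [[0.1,-0.02,-0.03],[0,0,0],0]
    - [[0.1,-0.02,-0.03],[0,0,0],0]

```text
clock: 11.4
position: [0.4957, 0.102, 0.0188]
ee_rot: [0.082, 3.14, -0.0]
force: [-2.6, -3.5, -10.9]
width: 0.355
gripper_force: 44.9
```

jog_arm:
  rows:
    - [[0.1,-0.005,0],[0,0,0],0]
    - [[0.1,-0.005,0],[0,0,0],0]

```text
clock: 11.65
position: [0.4965, 0.102, 0.0187]
ee_rot: [0.082, 3.141, -0.0]
force: [-2.9, -4.1, -9.6]
width: 0.359
gripper_force: 44.9
```

jog_arm:
  rows:
    - [[0.1,-0.005,0],[0,0,0],0]
    - [[0.1,-0.005,0],[0,0,0],0]

```text
clock: 11.9
position: [0.4975, 0.1021, 0.0188]
ee_rot: [0.082, 3.14, 0.0]
force: [-3.5, -3.6, -9.3]
width: 0.358
gripper_force: 44.9
```

jog_arm:
  rows:
    - [[0.1,-0.005,-0.02],[0,0,0],0]
    - [[0.1,-0.005,-0.02],[0,0,0],0]

```text
clock: 12.15
position: [0.4986, 0.1021, 0.0186]
ee_rot: [0.082, 3.14, 0.0]
force: [-2.4, -2.9, -8.6]
width: 0.361
gripper_force: 45.0
```

```bash
python3 - <<'E'
from h import *
from scipy.spatial.transform import Rotation as R
s=arm.observe();M=R.from_rotvec(s['ee_rot']).as_matrix();print(s['clock'],s['position'],np.degrees(np.arctan2(M[1,1],M[0,1])),M[:,2],s['force'],s['ft_torque'],s['width'])
d=shot('side');a=cv2.resize(d['img'][255:325,250:370,::-1],None,fx=6,fy=6,interpolation=cv2.INTER_CUBIC)
cv2.imwrite('pics/s4.png',a)
E
```

```text
12.15 [0.49864591 0.10209105 0.01856071] 87.01415118419031 [ 2.45495643e-04  2.11226174e-04 -9.99999948e-01] [-2.40639103 -2.86938339 -8.59629052] [-0.45697654  0.75676325 -0.14121379] 0.3608971657712354
```

View pics/s4.png

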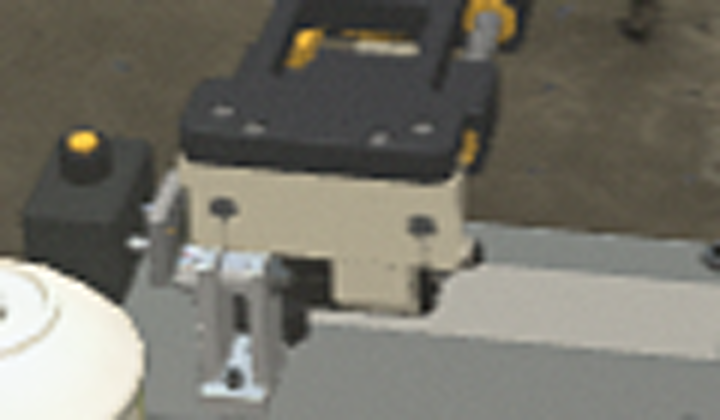

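The side crop shows the fingers behind the roller post, with the module's rear at (430,290) unmoved in the grip. The contact head at (165,225) hasn't been reached yet, so I'll keep feeling in 1 mm steps.

jog_arm:
  rows:
    - [[0.1,-0.005,0],[0,0,0],0]
    - [[0.1,-0.005,0],[0,0,0],0]

```text
clock: 12.45
position: [0.4996, 0.102, 0.0186]
ee_rot: [0.082, 3.14, 0.0]
force: [-3.2, -3.3, -9.2]
width: 0.357
gripper_force: 45.0
```

jog_arm:
  rows:
    - [[0.1,-0.005,0],[0,0,0],0]
    - [[0.1,-0.005,0],[0,0,0],0]

```text
clock: 12.7
position: [0.5006, 0.102, 0.0186]
ee_rot: [0.082, 3.14, 0.0]
force: [-3.8, -2.7, -8.9]
width: 0.359
gripper_force: 45.0
```

jog_arm:
  rows:
    - [[0.1,-0.005,0],[0,0,0],0]
    - [[0.1,-0.005,0],[0,0,0],0]

```text
clock: 12.95
position: [0.5013, 0.102, 0.0185]
ee_rot: [-0.081, -3.14, -0.0]
force: [-4.9, -2.6, -7.8]
width: 0.357
gripper_force: 44.9
```

jog_arm:
  rows:
    - [[0.1,-0.005,0],[0,0,0],0]
    - [[0.1,-0.005,0],[0,0,0],0]

```text
clock: 13.2
position: [0.502, 0.102, 0.0184]
ee_rot: [-0.081, -3.14, -0.0]
force: [-5.9, -1.8, -8.8]
width: 0.36
gripper_force: 44.9
```

jog_arm:
  rows:
    - [[0.1,-0.005,0],[0,0,0],0]
    - [[0.1,-0.005,0],[0,0,0],0]

```text
clock: 13.45
position: [0.5028, 0.1019, 0.0184]
ee_rot: [-0.081, -3.14, 0.0]
force: [-6.0, -2.0, -8.9]
width: 0.36
gripper_force: 44.9
```

jog_arm:
  rows:
    - [[0.1,-0.005,0],[0,0,0],0]
    - [[0.1,-0.005,0],[0,0,0],0]

```text
clock: 13.7
position: [0.5036, 0.1018, 0.0184]
ee_rot: [-0.081, -3.139, 0.0]
force: [-6.2, -2.1, -8.5]
width: 0.359
gripper_force: 44.9
```

jog_arm:
  rows:
    - [[0.1,-0.005,0],[0,0,0],0]
    - [[0.1,-0.005,0],[0,0,0],0]

```text
clock: 13.95
position: [0.5045, 0.1018, 0.0183]
ee_rot: [-0.081, -3.139, 0.0]
force: [-6.6, -3.1, -7.0]
width: 0.352
gripper_force: 44.9
```

jog_arm:
  rows:
    - [[0.1,-0.005,0],[0,0,0],0]
    - [[0.1,-0.005,0],[0,0,0],0]

```text
clock: 14.2
position: [0.5054, 0.1018, 0.0183]
ee_rot: [-0.081, -3.139, 0.0]
force: [-7.4, -1.6, -8.9]
width: 0.357
gripper_force: 44.9
```

jog_arm:
  rows:
    - [[0.05,0,-0.03],[0,0,0],0]
    - [[0.05,0,-0.05],[0,0,0],0]
    - [[0.05,0,-0.05],[0,0,0],0]

```text
clock: 14.58
position: [0.5059, 0.1018, 0.0179]
ee_rot: [-0.081, -3.139, 0.0]
force: [-8.0, -2.7, -6.2]
width: 0.358
gripper_force: 44.9
```

jog_arm:
  rows:
    - [[0,0,-0.03],[0,0,0],0]
    - [[0,0,-0.05],[0,0,0],0]
    - [[0,0,-0.05],[0,0,0],0]

```text
clock: 14.95
position: [0.5059, 0.1018, 0.0178]
ee_rot: [-0.081, -3.139, 0.001]
force: [-10.3, -2.3, -2.2]
width: 0.355
gripper_force: 44.9
```

jog_arm:
  rows:
    - [[0,0,0],[0,0,0],0.45]
    - [[0,0,0],[0,0,0],0.6]
    - [[0,0,0.1],[0,0,0],0.6]
    - [[0,0,0.1],[0,0,0],0.6]

```text
clock: 15.45
position: [0.5081, 0.102, 0.0191]
ee_rot: [0.082, 3.139, 0.001]
force: [-0.3, 0.9, 1.2]
width: 0.6
gripper_force: 0.0
```

jog_arm:
  rows:
    - [[0,0,2],[0,0,0],0.6]
    - [[0,0,6],[0,0,0],0.6]
    - [[-2,-4,12],[0,0,0],0.6]
    - [[-4,-9,17],[0,0,0],0.6]
    - [[-6,-14,20],[0,0,0],0.6]
    - [[-8,-20,20],[0,0,0],0.6]
    - [[-8,-25,20],[0,0,0],0.6]
    - [[-8,-25,20],[0,0,0],0.6]

```text
clock: 16.45
position: [0.4262, -0.1536, 0.2188]
ee_rot: [0.095, 3.14, -0.003]
force: [0.5, 0.7, -0.3]
width: 0.599
gripper_force: 0.0
```

```bash
python3 - <<'E'
from h import *
s=arm.observe();print(s['clock'],s['position'],s['force'])
t=np.radians(-3.05);o=np.array([.5015,.1013]);X=np.array([np.cos(t),np.sin(t)]);Y=np.array([-X[1],X[0]])
d=shot('top');im=d['img'];a=cv2.resize(im[190:300,225:295,::-1],(350,550),interpolation=cv2.INTER_CUBIC)
W=world(d)
q=W[...,:2]-o;nx=q@X;ny=q@Y;Z=W[...,2]
w=((im.min(2)>180)&(Z>.036)&(Z<.055)&(nx<20e-3)&(abs(ny)<.017)&(nx>-.03)).astype(np.uint8)
n,l,st,c=cv2.connectedComponentsWithStats(w)
for i in range(1,n):
  if st[i,4]>8:p=ray(d,[c[i]],.043)[0,:2]-o;print('label',st[i,4],p@X*1e3,p@Y*1e3)
k=(Z>.036)&(Z<.06)&(nx<.02)&(nx>-.035)&(abs(ny)<.03)
print('body z',np.percentile(Z[k],[10,50,90]),'nx',nx[k].min(),'ny',np.percentile(ny[k],[1,99]), cv2.minAreaRect((q[k]*1e3).astype(np.float32)))
for x in (-15,-5,5,15):
  j=k&(abs(nx*1e3-x)<4);print(x,np.median(Z[j]))
d=shot('side');b=cv2.resize(d['img'][255:325,250:340,::-1],(450,350),interpolation=cv2.INTER_CUBIC)
c=np.zeros((550,800,3),np.uint8);c[:,:350]=a;c[:350,350:]=b;cv2.imwrite('pics/f5.png',c)
E
```

```text
16.45 [ 0.42624506 -0.15356597  0.21875026] [ 0.50791627  0.71610791 -0.3197876 ]
label 63 9.065884898001253 -1.1410084254733857
body z [0.03906838 0.04184912 0.0445906 ] nx -0.01244221835918729 ny [-0.01610424  0.01322907] ((3.4898929595947266, -1.64312744140625), (32.019412994384766, 30.67521858215332), 0.7946730256080627)
-15 0.03642656406936817
-5 0.04139571036683265
5 0.042417097464552855
15 0.04176220580935974
```

View pics/f5.png

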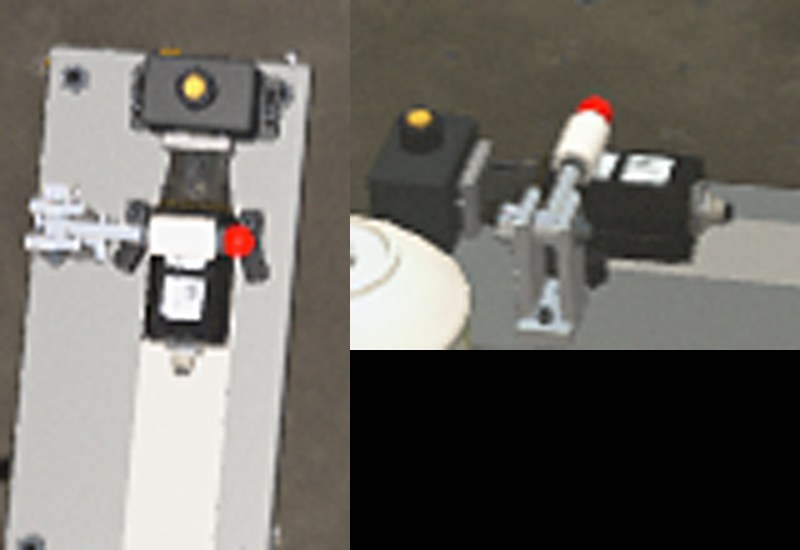

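The module sits square under the roller: plug against the head at top crop (195,150), body at (185,290), and flat in the side crop. I'll measure how far the head travelled by comparing with the first pictures.

```bash
python3 - <<'E'
from h import *
d=dict(np.load('pics/top.npz'));A=cv2.imread('pics/top0.png');B=d['img'][:,:,::-1]
for n,I in(('before',A),('after',B)):
  g=cv2.cvtColor(I,cv2.COLOR_BGR2GRAY);print(n)
  for v in range(212,228):print(v,g[v,256:274])
d2=dict(np.load('pics/side.npz'));A=cv2.imread('pics/side0.png');B=d2['img'][:,:,::-1]
a=[cv2.resize(I[265:315,260:310],(400,400),interpolation=cv2.INTER_CUBIC) for I in(A,B)]
cv2.imwrite('pics/s6.png',np.hstack(a))
t=np.radians(-3.05);X=np.array([np.cos(t),np.sin(t)])
p=ray(d,[[264,218],[264,222]],.041)[:,:2];print('mm/px',(p[0]-p[1])@X*250)
E
```

```text
before
212 [106 107 107 108 108 111 114  98  95 116 113 115 116 115 113 115 116 117]
213 [108 106 106 109 110 110 114 113 114 114 114 114 116 117 115 117 118 120]
214 [ 81  86  87  91  94  96 102 103 106 108 112 112 112 115 114 113 115 119]
215 [ 34  36  43  42  61  63  60  66  72  70  77  80  77  83  89  93  96 103]
216 [ 86  63  65  79 152  77  47  33  29  32  32  34  73  78  37  45  49  53]
217 [170 141 141 164 244 117 123 110 112 111  87  89 167 186  69  68  46  49]
218 [196 202 203 203 228 155 201 195 197 196 158 169 217 240 128 146 125 125]
219 [194 220 221 214 200 194 194 179 179 171 167 193 178 196 151 208 204 204]
220 [193 223 223 227 222 224 226 227 226 227 225 224 223 225 155 190 200 199]
221 [194 182 170 179 185 199 203 203 206 210 217 223 225 230 139 128 203 197]
222 [196 196 133 107 110 110  92  90 109  98 106 110 117 135  85  93 203 198]
223 [194 194 198 175 177 158 158 160 187 166 145 123 124 124 112 144 200 198]
224 [193 194 196 197 198 197 201 197 198 198 201 200 200 203 180 201 199 197]
225 [195 194 193 195 195 196 198 197 197 195 197 195 200 197 198 198 196 197]
2
[... 733 characters left out ...]
82 189 197 206 221 209 215 222 228 186  89 206 208]
220 [196 203 158  67  64  58  71  75  63  71  76  68  79 106  94  96 182 205]
221 [198 201 208  63  69  70  80  83  75  81  82  72  78  88  88 149 205 198]
222 [198 202 198  59  69  73  81  85  91  67  82  76  83 102  70 211 201 202]
223 [196 201 160  60  71  73  86  96  86  67  77  75  85  95  95 208 201 200]
224 [197 204 124  63  67  69  95 103  83  79  74  75  84  84  95 209 202 201]
225 [198 204  96  73  71  73  91  93  87  78  76  77  89  87  86 208 204 198]
226 [199 189  84  82  76  82  87  86  96 101  80  81  85  79  75 210 203 201]
227 [203 112  55  67  77  88  93  85 122 124  88  83  82  60  60 202 204 200]
mm/px 2.0218596605332184
```

View pics/s6.png

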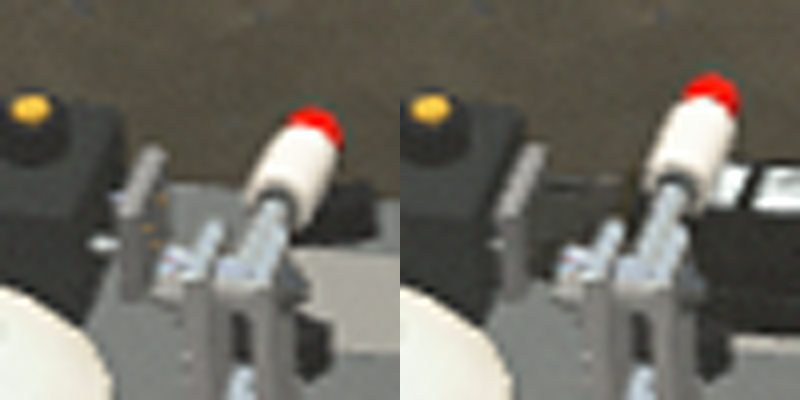

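The head has moved in about 2 px in the top view, roughly 4 mm. That exceeds the required 3 mm and stays short of the hard stop. The head plate shifted left by a similar amount between the two side crops, at (150,160) before and (530,160) after. The module lies flat and square, and the arm is clear.

```bash
python3 -c "
from cell import arm
print(arm.sign_off())"
```

```text
the job is handed in; nothing more can be done
None
```

The module is in the nest, flat and square under the roller, with its plug holding the contact head pushed in about 4 mm by camera estimate. It is released, the arm is clear, and the job was handed in after about 17 s on the robot's clock.

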